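# Open the locked-out beam shutter

## Robot

A 6-joint arm with a two-finger parallel gripper is mounted at the origin on a cart in front of the work surface, level with it; the furniture and walls round the work are solid. World frame = base frame: x ahead of the robot, y to its left, z up, the work surface at z = 0. Lengths are in m, angles in rad, forces in N, time in s.
With the tool pointing down it reaches from about 0.3 to 0.875 m from the base axis. Payload 4.2 kg.
Tool frame: the origin (TCP) lies midway between the tips of the shut fingers; the grasp point (between the pads) lies 19 mm behind it (grip_depth is the z of the grasp point in the tool frame, in m); z points along the fingers, y is the line along which they close (so a half turn about z gives the same grasp; the last joint's range is limited). The gripper opens to 85 mm and grips with 20 to 120 N. Pads are 22 mm wide; open, the fingers measure 114 mm over their backs; the gripper's body (76 mm by 85 mm) begins 54 mm behind the grasp point. The pads swing forward as they close: fully open they stand 13 mm farther back than shut.
Start: joints at [1.24, 0.32, 1.565, -0, 1.257, -0.02], TCP at [0.176, 0.547, 0.231] pointing down, gripper open.
Joint ranges: [-3.11, 3.11], [-0.84, 2.01], [0.21, 2.61], [-1.34, 4.49], [0.05, 2.63], [-2.56, 2.56]. Speed limits (rad/s): [2.57, 2.57, 3.14, 3.14, 3.14, 3.14].

## Interface

Orientations are given as [roll, pitch, yaw] about the fixed x, y, z axes, in that order (R = Rz(yaw) Ry(pitch) Rx(roll)).
In Python, from cell import sense, get_image, job_done, grip_depth gives the robot as it stands.
- The arm moves only by the shell command python3 -m handwheel 'ROWS' [OPENING] [FORCE]. ROWS is a JSON object of lists of equal length, an entry for each row: "xyz": the shift along the tool's x, y, z each as a share of 1 m, from -1 to 1, a list of three; "turn": the turn, a rotation vector about the tool's x, y, z each as a share of pi/2 rad, from -1 to 1, a list of three. A call has 1 to 5 rows; each row is the pose to reach, as a shift and turn from the pose commanded when the call began, along the tool's axes at that moment; what a row does not reach only later rows make up. A row lasts 1/8 s, in which the tool goes at most 62.5 mm and 10.7 degrees, less where a joint would pass 70% of its speed; a pose out of reach is approached as far as the arm can. A call with a number of a shift or a turn outside -1 to 1 is refused whole. A call with a gripper value outside its range is refused whole. OPENING is the gripper's target within -1 to 1 (fully open at 1, half-way at 0, shut at -1), set as the call begins (- or left out, the last holds). The fingers move at their own pace and stop on an object; FORCE is the grip in N (left out, the last holds). Time passes only in rows, so rows that repeat a pose let the fingers close. It gives the time, the measured TCP pose, the force, the opening and the grip force at its end, in the units of the state.
- sense(): the state, without advancing time (a new reading comes with each control period).
- get_image(name): name is "scene" or "top" or "wrist"; returns a dict with "frame" (420x560x3 uint8, blue, green, red), "fov_y" (degrees; the focal length in pixels is half the picture's height over the tangent of half this angle, whatever the lens; pixels are square), "cx", "cy" (the principal point, pixels), "distortion" ([k1, k2, p1, p2, k3] as OpenCV has them; the pictures are not rectified), "world_from_camera" (4x4, takes a point from camera to world coordinates). Camera axes: x right, y down, z forward; pixel columns grow to the right and rows downward; lengths in m; the calibration is good to about 2 mm. A picture is of the moment at which its call begins. There is no depth.
- job_done(): hands the job in; it is judged then, once.
The state is a dict: "clock": time; "qpos": joint angles; "qvel": joint speeds; "tau": joint torques, N m; "ee_pos": TCP position; "orientation": TCP orientation; "ft_force": force on the tool from outside, world axes, zero at the start; "moment": the same for the moment, N m; "gripper_width": finger opening in m; "finger_force": force on a finger pad.
Only numpy, scipy, OpenCV 4.12 (cv2) and the standard library are available. Lean on these libraries where they do the work, as an engineer would, in place of code of your own. Each camera call takes 0.05 s, during which the arm holds its last target. There are 200 camera calls.

## Task

Open the beam shutter whose lockout collar is orange: lift the collar on its lever, carry the lever past the orange stop right over to the open side, and let the collar drop back down on that side. Leave the shutter with the blue collar alone.

Things in the scene. Friction and masses are not known exactly. Their poses are not given: they have to be found in the camera images.
- orange_shutter_pivot (a point): Pivot of the orange-collared lever, 12 mm above the worktop at the centre of the shutter's bolted base (foot 170 x 46 mm, grey housing 56 mm high, dark quadrant on it up to 80 mm). Base frame: z up, y = hinge axis, the lever leans to -x when closed, to +x when open. An orange stop (x within 9.5 mm, y within 14 mm of centre) reaches 99 mm above the worktop.
- orange_shutter_grip (a point): Centre of the orange collar's grip, a round sleeve 30 mm across and 26 mm high, its 25 mm skirt reaching 36 mm below this point. z axis: up along the lever; y: hinge axis. 110 mm from the pivot when the collar is down, 134 mm fully lifted; 125 mm clears the stop. Spring and weight of 2 to 4 N pull it down. The 10 mm rod ends in a black cap 42 mm above this point (collar down).
- orange_shutter_lever (a joint): Angle of the orange-collared lever, rad: 0 = closed end (leaning 0.46 rad to the base's -x), 0.46 upright, 0.92 = open end (leaning 0.46 rad to +x). It stays where it is left (hinge friction 0.12 N m). With the collar down it cannot pass the stop: it is blocked between about 0.2 and 0.72; with the collar up the bare rod runs through the stop's slot.
- blue_shutter_grip (a point): Centre of the grip of the blue collar on a second shutter of the same build and size, with a blue stop; it is to be left alone.

How it is judged:
By the outcome, as a careful person would: the job done as asked, in the order asked, and still so for the second after the job is handed in, with the robot touching nothing.
It also fails if it takes over 35 s, if anything falls off the work surface, if the arm or the gripper's body presses on something with over 40 N, if the wrist force passes 120 N, or if a joint passes its speed limit or range.

## Working session

There is one attempt and no reset: what is moved stays moved. The work goes in short steps, Python scripts to look and compute and a shell command to move; the robot and the scene stay as the last step left them, time stands still between calls to the robot, and variables do not carry over. Pictures are saved under pics/ and viewed, at most 10 in all, crops included, and the job is handed in when it is done.

```bash
mkdir -p pics; ls
python3 - <<'E'
from cell import sense,get_image,grip_depth
import cv2,numpy as np,pickle
print(grip_depth,sense())
d={}
for n in("scene","top"):
    g=get_image(n);d[n]=g;print(n,g["fov_y"],g["cx"],g["cy"],g["distortion"],g["world_from_camera"])
pickle.dump(d,open("d0.pkl","wb"))
im=np.vstack([d["scene"]["frame"],d["top"]["frame"]])
cv2.imwrite("pics/scene0.png",d["scene"]["frame"]);cv2.imwrite("pics/top0.png",d["top"]["frame"])
E
```

```text
pics
-0.0187 {'clock': 0.0, 'qpos': array([ 1.24001113e+00,  3.20326195e-01,  1.56567140e+00, -5.49100594e-06,
        1.25739259e+00, -1.99856672e-02]), 'qvel': array([-0.00038267, -0.0007274 , -0.00107543, -0.00097087, -0.00149092,
        0.00040648]), 'tau': array([-1.41673154e-03, -4.15521920e+01, -2.34153074e+01, -1.41863111e-04,
        8.04244046e-03, -1.35297648e-05]), 'ee_pos': array([0.17568697, 0.54700952, 0.23046552]), 'orientation': array([-3.13979538e+00, -3.07030336e-05,  2.83079480e+00]), 'ft_force': array([-0.0501759 , -0.30961372, -0.13181273]), 'moment': array([0.04594385, 0.00858283, 0.01883896]), 'finger_force': 0.0, 'gripper_width': 0.08544147380334055}
scene 55.385892423497076 279.17279421839334 207.1224834736126 [0.03807102 0.         0.         0.         0.        ] [[ 0.89017567 -0.25243242  0.37929559  0.16481817]
 [-0.45518554 -0.52896991  0.71623806 -0.56626936]
 [ 0.01983425 -0.81022757 -0.58577973  0.60424813]
 [ 0.          0.          0.          1.        ]]
top 56.54478301999244 282.4103342228367 213.46749785593653 [-0.07906682  0.          0.          0.          0.        ] [[-0.05089482 -0.96934991  0.2403549   0.31415762]
 [-0.99869932  0.05013704 -0.00927082  0.06579237]
 [-0.00306402 -0.24051411 -0.97064081  0.91717543]
 [ 0.          0.          0.          1.        ]]
```

View pics/scene0.png

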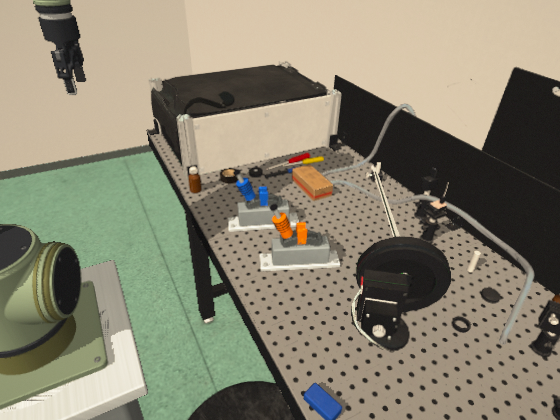

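View pics/top0.png

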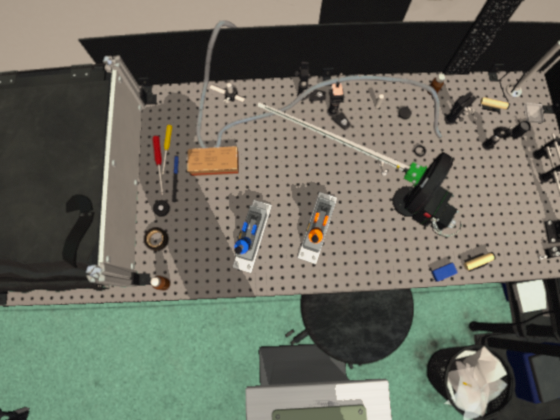

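The scene view shows the orange collar at (282,225) with its stop at (302,233), and blue behind it at (245,190). In the top view the orange foot runs from (327,196) to (311,260) with its collar at (316,236), so it leans towards the robot. I'll zoom in next.

```bash
cat > h.py <<'E'
import numpy as np,cv2
def K(g):
    f=g["frame"].shape[0]/2/np.tan(np.radians(g["fov_y"]/2)); return np.array([[f,0,g["cx"]],[0,f,g["cy"]],[0,0,1.]])
def ray(g,uv):
    p=cv2.undistortPoints(np.array([[uv]],float),K(g),np.array(g["distortion"]))[0,0]
    T=np.array(g["world_from_camera"]); d=T[:3,:3]@np.array([p[0],p[1],1]); return T[:3,3],d/np.linalg.norm(d)
def plane(g,uv,z):
    o,d=ray(g,uv); return o+d*(z-o[2])/d[2]
def tri(g1,a,g2,b):
    o1,d1=ray(g1,a);o2,d2=ray(g2,b)
    A=np.c_[d1,-d2];t=np.linalg.lstsq(A,o2-o1,rcond=None)[0]
    p,q=o1+d1*t[0],o2+d2*t[1];return (p+q)/2,np.linalg.norm(p-q)
def proj(g,P):
    T=np.linalg.inv(np.array(g["world_from_camera"]))
    return cv2.projectPoints(np.array(P,float).reshape(-1,3),cv2.Rodrigues(T[:3,:3])[0],T[:3,3],K(g),np.array(g["distortion"]))[0][:,0]
E
python3 - <<'E'
import pickle,cv2,numpy as np
from h import *
d=pickle.load(open("d0.pkl","rb"))
for n in d:
    h=cv2.cvtColor(d[n]["frame"],cv2.COLOR_BGR2HSV)
    for c,lo,hi in(("orange",(5,190,130),(20,255,255)),("blue",(100,150,80),(125,255,255))):
        m=cv2.inRange(h,lo,hi);k,_,s,ce=cv2.connectedComponentsWithStats(m)
        for i in range(1,k):
            if s[i,4]>25: print(n,c,s[i],ce[i].round(1))
a=cv2.resize(d["scene"]["frame"][195:280,250:350],None,fx=5,fy=5,interpolation=cv2.INTER_CUBIC)
b=cv2.resize(d["top"]["frame"][188:273,290:345],None,fx=5,fy=5,interpolation=cv2.INTER_CUBIC)
cv2.imwrite("pics/zoom.png",np.hstack([a,b]))
E
```

```text
scene orange [293 176  20  21  49] [302.9 186.7]
scene orange [315 192  16   6  33] [322.5 194.6]
scene orange [272 213  21  26 285] [282.7 225.7]
scene orange [296 222  11  22 198] [301.2 232.4]
scene blue [236 178  19  23 241] [245.7 189. ]
scene blue [259 187   9  19 148] [263.1 195.5]
scene blue [304 383  38  37 771] [322.1 402.2]
top orange [309 229  13  13 104] [315.4 234.2]
top blue [175 157   2  16  29] [175.6 165.2]
top blue [242 222   6  10  38] [244.4 226.9]
top blue [251 225   6  10  35] [253.7 229.4]
top blue [235 238  16  16 125] [242.8 244.6]
top blue [433 264  23  16 228] [444.  271.7]
```

View pics/zoom.png

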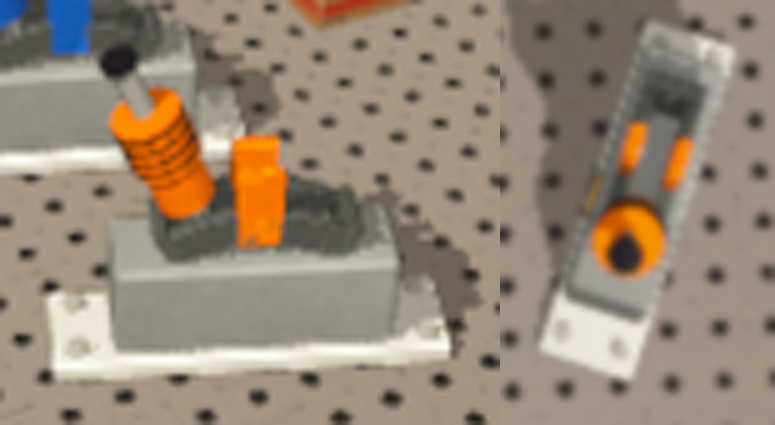

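The zoom shows the foot corners, the two stop posts and the cap clearly in both views. I'll triangulate from these.

Run:
```python
import pickle,numpy as np
from h import *
d=pickle.load(open("d0.pkl","rb"));S,T=d["scene"],d["top"]
t=lambda u,v:(290+(u-500)/5-.4,188+v/5-.4)
s=lambda u,v:(250+u/5-.4,195+v/5-.4)
A,B,C,D=[plane(T,t(*p),.008) for p in((650,20),(735,45),(632,380),(540,347))]
print("foot",A,B,C,D,(A+B+C+D)/4,np.linalg.norm(A-D),np.linalg.norm(A-B))
dx=(A+B-C-D);print("yaw",np.arctan2(dx[1],dx[0]))
P=[plane(T,t(*p),.099) for p in((634,147),(679,163))];print("stop",P,sum(P)/2)
dd=P[0]-P[1];print("yaw stops",np.arctan2(-dd[0],dd[1]))
print("cap",tri(T,t(625,252),S,s(118,60)))
print("collar top", plane(T,t(628,240),.012+.123*np.cos(.46)))
c=(A+B+C+D)/4
```

```text
foot [ 0.58938651 -0.03609249  0.008     ] [ 0.57463236 -0.07642962  0.008     ] [ 0.41513969 -0.01488266  0.008     ] [0.43279916 0.02699681 0.008     ] [ 0.50298943 -0.02510199  0.008     ] 0.16881900547639725 0.04295076997079262
yaw -0.3755991182581655
stop [array([ 0.505144  , -0.01476198,  0.099     ]), array([ 0.497082  , -0.03360885,  0.099     ])] [ 0.501113   -0.02418541  0.099     ]
yaw stops -0.40420894261526946
cap (array([ 0.45030629, -0.00305421,  0.14895432]), np.float64(0.000731190183712895))
collar top [ 0.46037518 -0.0071697   0.12221446]
```

```bash
cat >> h.py <<'E'
from scipy.spatial.transform import Rotation as R
PIV=np.array([.502,-.0245,.012]); YAW=-.39
def pose(a,r,back=0.):
    "tool gripping at r from pivot, lever leaning a to base +x, backed off along the lever"
    B=R.from_euler("z",YAW).as_matrix(); L=B@np.array([np.sin(a),0,np.cos(a)])
    y=B[:,1]; M=np.c_[np.cross(y,-L),y,-L]
    return PIV+L*(r-.0187+back),M
def rel(P,M,s):
    M0=R.from_euler("xyz",s["orientation"]).as_matrix()
    return (M0.T@(P-s["ee_pos"])).round(4), (R.from_matrix(M0.T@M).as_rotvec()/(np.pi/2)).round(4)
E
python3 - <<'E'
from h import *;from cell import sense
s=sense();P,M=pose(-.38,.11,.11);print(P,rel(P,M,s))
E
```

```text
[0.43294047 0.00388726 0.19894019] (array([-0.411 , -0.4385,  0.0323]), array([ 0.0086, -0.2418,  0.05  ]))
```

```bash
python3 -m handwheel '{"xyz":[[-0.08,-0.09,-0.05],[-0.15,-0.16,-0.05],[-0.2,-0.21,-0.05],[-0.25,-0.26,-0.05],[-0.3,-0.31,-0.05]],"turn":[[0,0,0],[0,0,0],[0,0,0],[0,0,0],[0,0,0]]}' 1 60
python3 - <<'E'
from h import *;from cell import sense
s=sense();P,M=pose(-.38,.11,.11);print(P,rel(P,M,s))
E
```

```text
clock: 0.72
ee_pos: [0.3105, 0.2701, 0.2769]
orientation: [3.141, 0.0, 2.832]
ft_force: [0.7, 0.9, -0.4]
gripper_width: 0.0852
finger_force: 0.0
[0.43294047 0.00388726 0.19894019] (array([-0.1978, -0.2162,  0.078 ]), array([ 0.0098, -0.2415,  0.0503]))
```

```bash
python3 -m handwheel '{"xyz":[[-0.05,-0.05,0],[-0.1,-0.1,0],[-0.14,-0.15,0],[-0.18,-0.2,0.02],[-0.198,-0.216,0.05]],"turn":[[0,0,0],[0,0,0],[0.01,-0.1,0.05],[0.01,-0.2,0.05],[0.01,-0.24,0.05]]}'; python3 -m handwheel '{"xyz":[[0,0,0],[0,0,0],[0,0,0],[0,0,0]],"turn":[[0,0,0],[0,0,0],[0,0,0],[0,0,0]]}'
python3 - <<'E'
from h import *;from cell import sense,get_image
import pickle
s=sense();P,M=pose(-.38,.11,.11);print(P,rel(P,M,s))
d={n:get_image(n) for n in("scene","wrist")};d["s"]=s;pickle.dump(d,open("d1.pkl","wb"))
g=d["wrist"];print(g["world_from_camera"])
f=g["frame"].copy();cv2.imwrite("pics/wrist1.png",f)
E
```

```text
clock: 1.35
ee_pos: [0.4328, 0.0044, 0.2276]
orientation: [3.14, 0.383, 2.751]
ft_force: [0.5, -0.6, 0.0]
gripper_width: 0.0856
finger_force: 0.0
clock: 1.85
ee_pos: [0.4332, 0.0067, 0.2277]
orientation: [3.141, 0.378, 2.753]
ft_force: [0.3, -0.2, 0.7]
gripper_width: 0.0855
finger_force: 0.0
[0.43294047 0.00388726 0.19894019] (array([ 0.0099, -0.0027,  0.027 ]), array([ 0.0004, -0.001 ,  0.0006]))
[[ 3.78581149e-01  7.14835057e-01  5.87951661e-01  3.16574271e-01]
 [ 9.25567702e-01 -2.92977501e-01 -2.39767832e-01  5.48892650e-02]
 [ 8.62156723e-04  6.34960649e-01 -7.72543999e-01  3.31894180e-01]
 [ 0.00000000e+00  0.00000000e+00  0.00000000e+00  1.00000000e+00]]
```

View pics/wrist1.png

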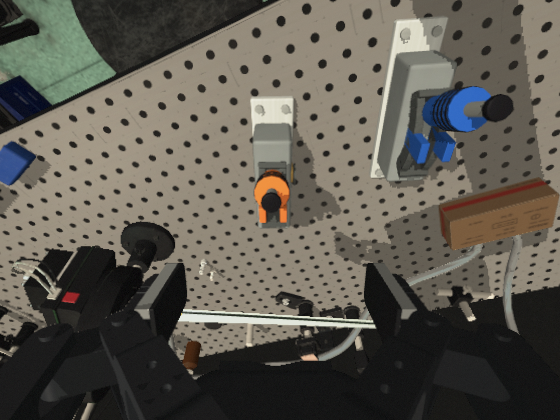

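The wrist view shows the orange cap at (271,202) over its collar (272,190). The foot is upright in the picture, so the yaw is right, and the fingers straddle column ~275. I'll check the cap and stop with this view.

Run:
```python
from h import *;import pickle
d=pickle.load(open("d1.pkl","rb"));d0=pickle.load(open("d0.pkl","rb"));g=d["wrist"]
c=tri(g,(271,202),d0["top"],(314.6,238));print(c,tri(g,(271,202),d0["scene"],(273.2,206.6)))
B=R.from_euler("z",YAW).as_matrix();
for q in(c[0],tri(g,(271,202),d0["scene"],(273.2,206.6))[0]): print((B.T@(q-PIV)))
F=[plane(g,p,.008) for p in((251,98),(294,97))];print("near foot edge mid in base",B.T@(sum(F)/2-PIV), (F[0]-F[1]))
o,dd=ray(g,(271,202));
for a in(-.46,-.42,-.38,-.34):
  print(a,proj(g,[PIV+B@np.array([np.sin(a),0,np.cos(a)])*r for r in(.152,.123,.110)]).round(1).tolist())
```

```text
(array([ 0.45063253, -0.00311998,  0.14918133]), np.float64(7.563415020658355e-05)) (array([ 0.45019834, -0.00303736,  0.14918682]), np.float64(0.0007172259074631874))
[-0.05563867  0.00024525  0.13718133]
[-0.05607167  0.00015659  0.13718682]
near foot edge mid in base [-0.08390326  0.00073744 -0.004     ] [-0.01621011 -0.04238974  0.        ]
-0.46 [[270.5, 188.7], [271.0, 182.7], [271.1, 180.5]]
-0.42 [[270.5, 196.7], [271.0, 188.5], [271.1, 185.4]]
-0.38 [[270.6, 204.5], [271.0, 194.3], [271.2, 190.3]]
-0.34 [[270.6, 212.2], [271.0, 199.8], [271.2, 195.1]]
```

Run:
```python
from h import *;from cell import sense
s=sense()
for b in(.06,0): print(rel(*pose(-.39,.11,b),s))
```

```text
(array([ 0.011 , -0.0023,  0.0768]), array([ 0.0001, -0.0077,  0.0005]))
(array([ 0.0103, -0.0024,  0.1368]), array([ 0.0001, -0.0077,  0.0005]))
```

```bash
python3 -m handwheel '{"xyz":[[0.011,-0.0025,0.04],[0.011,-0.0025,0.07],[0.0105,-0.0025,0.1],[0.0105,-0.0025,0.1],[0.0105,-0.0025,0.1]],"turn":[[0,-0.008,0],[0,-0.008,0],[0,-0.008,0],[0,-0.008,0],[0,-0.008,0]]}'
python3 - <<'E'
from h import *;from cell import sense
s=sense()
print(rel(*pose(-.39,.11,0),s))
E
```

```text
clock: 2.58
ee_pos: [0.4571, -0.0066, 0.1309]
orientation: [-3.142, 0.391, 2.751]
ft_force: [0.4, 0.4, 0.8]
gripper_width: 0.0851
finger_force: 0.0
(array([0.0005, 0.0006, 0.0371]), array([-0.0001,  0.0006, -0.0001]))
```

```bash
python3 -m handwheel '{"xyz":[[0,0.0005,0.02],[0,0.0005,0.038],[0,0.0005,0.038],[0,0.0005,0.038]],"turn":[[0,0,0],[0,0,0],[0,0,0],[0,0,0]]}'; python3 -m handwheel '{"xyz":[[0,0,0],[0,0,0],[0,0,0],[0,0,0],[0,0,0]],"turn":[[0,0,0],[0,0,0],[0,0,0],[0,0,0],[0,0,0]]}' -1 60
python3 - <<'E'
from h import *;from cell import sense,get_image
s=sense()
print(rel(*pose(-.39,.11,0),s),rel(*pose(-.39,.131,0),s))
cv2.imwrite("pics/w2.png",get_image("wrist")["frame"])
E
```

```text
clock: 3.08
ee_pos: [0.4707, -0.0117, 0.0961]
orientation: [3.141, 0.392, 2.751]
ft_force: [0.8, 1.0, -0.5]
gripper_width: 0.0852
finger_force: 0.0
clock: 3.7
ee_pos: [0.4702, -0.0119, 0.0953]
orientation: [-3.141, 0.39, 2.751]
ft_force: [-2.7, 0.8, 5.6]
gripper_width: 0.0282
finger_force: 58.6
(array([ 0.    ,  0.0004, -0.0013]), array([-0.0003,  0.0002, -0.0002])) (array([ 0.    ,  0.0004, -0.0223]), array([-0.0003,  0.0002, -0.0002]))
```

View pics/w2.png

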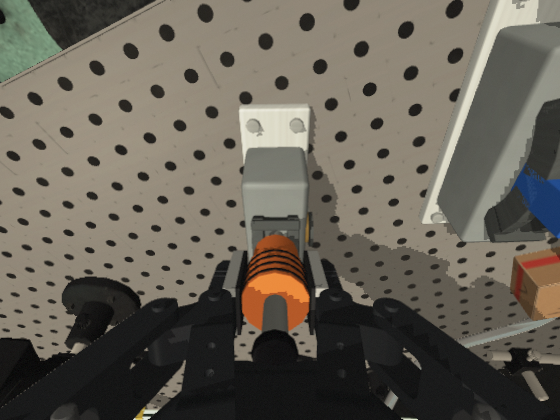

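The wrist view shows the collar held between both pads at (275,285), with the cap clear of the gripper body at (275,345). Now I'll lift it 21 mm along the lever.

```bash
python3 -m handwheel '{"xyz":[[0,0,-0.007],[0,0,-0.014],[0,0,-0.021],[0,0,-0.021],[0,0,-0.021]],"turn":[[0,0,0],[0,0,0],[0,0,0],[0,0,0],[0,0,0]]}'
python3 - <<'E'
from h import *;from cell import sense
s=sense();print(s["finger_force"],s["moment"],s["gripper_width"])
for a in(-.39,-.25,-.11,.03,.17,.31,.42):print(a,*rel(*pose(a,.1302,0),s))
E
```

```text
clock: 4.38
ee_pos: [0.4627, -0.0089, 0.1142]
orientation: [-3.141, 0.39, 2.751]
ft_force: [1.3, -0.7, -3.1]
gripper_width: 0.0281
finger_force: 59.3
59.252495826222 [0.11327499 0.09595716 0.02753189] 0.02814412441915052
-0.39 [-0.0002  0.0005 -0.0009] [-0.0005 -0.0002 -0.0001]
-0.25 [-0.0158  0.0005  0.0002] [-0.0005  0.0889 -0.0001]
-0.11 [-0.031   0.0005  0.0035] [-5.00e-04  1.78e-01 -1.00e-04]
0.03 [-0.0457  0.0005  0.0088] [-5.000e-04  2.672e-01 -2.000e-04]
0.17 [-0.0595  0.0005  0.0162] [-5.000e-04  3.563e-01 -2.000e-04]
0.31 [-0.0721  0.0005  0.0253] [-5.000e-04  4.454e-01 -2.000e-04]
0.42 [-0.081   0.0006  0.0337] [-5.000e-04  5.154e-01 -3.000e-04]
```

```bash
python3 -m handwheel '{"xyz":[[-0.0158,0,0.0002],[-0.031,0,0.0035],[-0.0457,0,0.0088],[-0.0595,0,0.0162],[-0.0721,0,0.0253]],"turn":[[0,0.089,0],[0,0.178,0],[0,0.267,0],[0,0.356,0],[0,0.445,0]]}'
python3 - <<'E'
from h import *;from cell import sense
s=sense();print(s["ft_force"],s["moment"],s["gripper_width"])
for a in(.31,.39,.43,.45):print(a,*rel(*pose(a,.1302,0),s))
E
```

```text
clock: 5.0
ee_pos: [0.5334, -0.0371, 0.1182]
orientation: [3.141, -0.316, 2.752]
ft_force: [-0.7, 4.7, -2.0]
gripper_width: 0.028
finger_force: 60.6
[-0.73025453  4.69058865 -1.98331367] [0.22277367 0.14134177 0.04928734] 0.028033087120911175
0.31 [-0.0002 -0.0003 -0.0001] [ 0.0006 -0.0037  0.0001]
0.39 [-0.0091 -0.0003  0.0002] [0.0006 0.0473 0.0002]
0.43 [-0.0135 -0.0003  0.0006] [0.0006 0.0727 0.0002]
0.45 [-0.0158 -0.0003  0.0009] [0.0006 0.0855 0.0002]
```

```bash
python3 -m handwheel '{"xyz":[[-0.009,0,0.0002],[-0.0135,0,0.0006],[-0.0153,0,0.0008],[-0.0153,0,0.0008]],"turn":[[0,0.047,0],[0,0.073,0],[0,0.083,0],[0,0.083,0]]}'
python3 - <<'E'
from h import *;from cell import sense
s=sense();print(s["ft_force"],s["moment"],s["gripper_width"])
for r in(.1302,.112):print(r,*rel(*pose(.445,r,0),s))
E
```

```text
clock: 5.5
ee_pos: [0.5463, -0.0422, 0.1115]
orientation: [3.141, -0.443, 2.752]
ft_force: [-0.4, 4.8, -2.6]
gripper_width: 0.0283
finger_force: 60.6
[-0.35919316  4.76086398 -2.5894483 ] [0.2359986  0.06887931 0.03165822] 0.028324740408964426
0.1302 [ 0.0002 -0.0004 -0.0011] [ 0.0002  0.0011 -0.    ]
0.112 [ 0.0002 -0.0004  0.0171] [ 0.0002  0.0011 -0.    ]
```

Now I'll lower the collar with the grip, then release it.

```bash
python3 -m handwheel '{"xyz":[[0,0,0.006],[0,0,0.012],[0,0,0.018],[0,0,0.018]],"turn":[[0,0,0],[0,0,0],[0,0,0],[0,0,0]]}' && python3 -m handwheel '{"xyz":[[0,0,0],[0,0,0],[0,0,0],[0,0,0],[0,0,0]],"turn":[[0,0,0],[0,0,0],[0,0,0],[0,0,0],[0,0,0]]}' 1
python3 - <<'E'
from h import *;from cell import sense,get_image
s=sense();print(s["ft_force"],rel(*pose(.445,.11,0),s))
cv2.imwrite("pics/w3.png",get_image("wrist")["frame"])
E
```

```text
clock: 6.0
ee_pos: [0.539, -0.0393, 0.096]
orientation: [3.141, -0.441, 2.752]
ft_force: [-0.6, 6.2, -0.4]
gripper_width: 0.028
finger_force: 60.7
clock: 6.62
ee_pos: [0.5396, -0.0406, 0.0966]
orientation: [-3.141, -0.439, 2.751]
ft_force: [-0.3, 0.3, 0.9]
gripper_width: 0.0854
finger_force: 0.0
[-0.2704335   0.32749693  0.93999362] (array([0.0005, 0.0006, 0.0027]), array([-0.0002,  0.0036, -0.0005]))
```

View pics/w3.png

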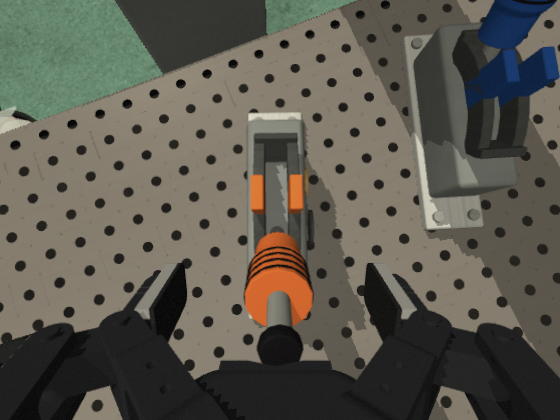

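The collar is free at (278,285), past the stop posts at (258,193) and (296,192), with the fingers well clear. Next I'll back off along the lever and check.

```bash
python3 -m handwheel '{"xyz":[[0,0,-0.03],[0,0,-0.07],[0,0,-0.11],[0,0,-0.14],[0,0,-0.14]],"turn":[[0,0,0],[0,0,0],[0,0,0],[0,0,0],[0,0,0]]}'
python3 - <<'E'
from h import *;from cell import sense,get_image
S,W=get_image("scene"),get_image("wrist")
a=cv2.resize(S["frame"][175:280,240:360],None,fx=3.3,fy=3.3,interpolation=cv2.INTER_CUBIC)
b=cv2.resize(W["frame"],(int(560*a.shape[0]/420),a.shape[0]));cv2.imwrite("pics/f.png",np.hstack([a,b]))
B=R.from_euler("z",YAW).as_matrix()
for q in(.44,.40): 
  for g in(S,W): print(q,proj(g,[PIV+B@np.array([np.sin(q),0,np.cos(q)])*r for r in(.148,.123,.074)]).round(1).tolist())
E
```

```text
clock: 7.3
ee_pos: [0.596, -0.0635, 0.2248]
orientation: [3.141, -0.435, 2.751]
ft_force: [-0.2, -0.1, -0.6]
gripper_width: 0.0854
finger_force: 0.0
0.44 [[333.6, 205.9], [327.2, 215.3], [315.3, 232.8]]
0.44 [[274.7, 212.1], [274.7, 202.7], [274.8, 188.4]]
0.4 [[331.0, 205.0], [325.1, 214.5], [314.0, 232.3]]
0.4 [[274.7, 204.8], [274.7, 197.2], [274.8, 185.6]]
```

View pics/f.png

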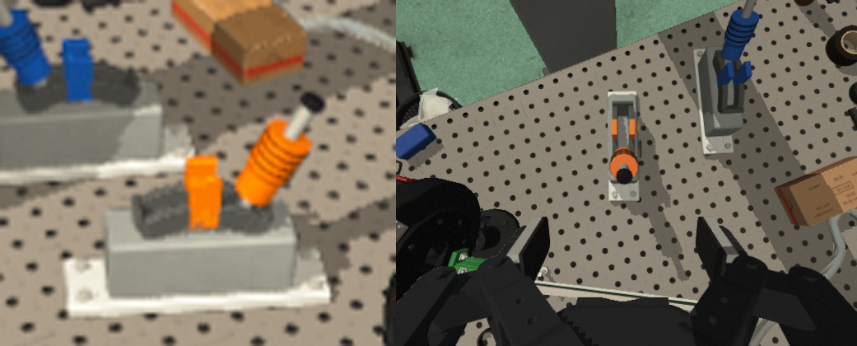

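The picture shows the lever leaning to the open side, with the cap at scene pixel (335,206). The collar top is at (327,216), matching the predicted collar-down pose at a 0.44 rad lean. The blue shutter is unchanged and the gripper is clear.

```bash
python3 -c "
from cell import job_done
print(job_done())"
```

```text
the job is handed in; nothing more can be done
None
```

The orange shutter is open: its lever is past the stop, leaning about 0.44 rad to the open side with the collar back down; the blue shutter was not touched, and the job was handed in at about 7.4 s.

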